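# Unclamp the weight carrier and hold it up level

## Task

The carrier with the three calibration weights is clamped in its dock for safe keeping. Turn the clamp knob anticlockwise as far as it goes to draw the clamp tongue off the carrier, then take the carrier by its handle, lift it clear with its underside about 10 cm above the bench straight over its dock, and keep it level all the way so the weights stay standing in their wells. Finish while still holding it there, still and level, with nothing but the gripper carrying it, and leave the other things on the bench where they stand.

Things in the scene. Friction and masses are not known exactly. Their poses are not given: they have to be found in the camera images.
- clamp_knob (a joint): Clamp knob on the dock's white block, axis vertical. 0 = fully clamped, grows anticlockwise seen from above to a stop at 1.4 rad (free); starts between 0 and 0.2. Each radian draws the steel clamp tongue 13 mm back; the tongue is off the carrier from about 0.9 rad, and counts as free above 1.15. Light friction (0.05 N m); it stays where it is left.
- knob_grip (a point): Point on the knob's axis at the height to grip, 8 mm below the top of its grip bar. The black knob is a disc 44 mm across and 8 mm high with an upright bar on it, 42 mm long, 14 mm wide and rising 30 mm above the disc. x lies along the bar, z up; it turns with the knob. The disc's top is 22 mm below this point, the top of the block (62 x 66 mm) 30 mm.
- tongue_tip (a point): Middle of the free end of the steel clamp tongue (24 mm wide, 6 mm thick), which slides level out of the block. Clamped, it reaches 11 mm over the base plate at the carrier's end, 2.5 mm above it, so the carrier cannot be lifted. x points from the carrier to the knob.
- dock_seat (a point): Centre of the dock's seat where the carrier stands, 10 mm above the bench. The dock is a dark steel plate 280 x 88 mm, fixed to the bench, with 8 mm high guides round the seat; x runs along it from the seat to the knob, whose axis is 145 mm from this point; z up.
- carrier_handle (a point): Middle of the carrier's black handle bar, 100 mm above the carrier's underside. The bar is 14 x 14 mm in section and runs along x between end posts (inner faces at x = -60 and 60 mm); z up. Free space below it down to the weights (tops 58 mm above the underside at most). Grip it across y, firmly: with the weights the carrier is about 0.65 kg, centre of mass up to 12 mm off to the large weight.
- dock: The dock, with its block, knob and tongue (see dock_seat). Origin on the bench under it, 60 mm from the seat's centre towards the knob (85 mm short of the knob's axis); x towards the knob, z up.
- carrier: Aluminium weight carrier: base plate 170 x 64 x 8 mm with a block of three wells in a row along x (30 mm wide, 12 mm deep, at x = -42, 0 and 42 mm, floors 8 mm above the underside), end posts and the black handle bar along x on top (overall height 107 mm). It stands loose on the dock's seat with about 2 mm of play. Origin: centre of its underside; x towards the knob, z up.
- weight_large: Largest stainless calibration weight, a cylinder 27 mm across with a small knob head, 50 mm tall overall, about 200 g, standing loose in one of the carrier's wells (which one varies). Origin: centre of its underside, z up.
- weight_medium: Middle stainless calibration weight, a cylinder 23 mm across with a small knob head, 40 mm tall overall, about 100 g, standing loose in one of the carrier's wells (which one varies). Origin: centre of its underside, z up.
- weight_small: Smallest stainless calibration weight, a cylinder 20 mm across with a small knob head, 31 mm tall overall, about 50 g, standing loose in one of the carrier's wells (which one varies). Origin: centre of its underside, z up.
- jar: White round jar with a lid, 60 mm across, 75 mm tall. A bystander: do not knock or shift it (30 mm at most). Origin: centre of its underside as it stands.
- brush: Small cleaning brush with a wooden handle, 150 mm long, lying on the bench. A bystander: do not knock or shift it (30 mm at most). Origin: on its underside, about mid-length.
- amber: Amber glass bottle with black cap, 54 mm across, 100 mm tall. A bystander: do not knock or shift it (30 mm at most). Origin: centre of its underside as it stands.
- dish: White ceramic bowl, 76 mm across, 35 mm tall. A bystander: do not knock or shift it (30 mm at most). Origin: centre of its underside as it stands.
- spatula: Steel spatula, 180 mm long, lying on the bench. A bystander: do not knock or shift it (30 mm at most). Origin: on its underside, about mid-length.
- beaker: Glass beaker, 72 mm across, 90 mm tall. A bystander: do not knock or shift it (30 mm at most). Origin: centre of its underside as it stands.
- tray: White plastic open tray, 140 x 100 x 30 mm. A bystander: do not knock or shift it (30 mm at most). Origin: centre of its underside as it stands.

How it is judged:
On the way, in this order (a step that is already met when the one before it is completed fails the run):
1. the clamp knob is turned free while the carrier still stands in its dock (value of joint clamp_knob above 1.15 rad and height (world z) of carrier below 0.02 m), for 0.2 s.
2. the carrier is lifted clear of its dock, level (height (world z) of carrier above 0.035 m and angle between carrier's own z axis and vertical below 0.17 rad), for 0.1 s.
At the end, for the whole second after the job is handed in: Knob still above 1.0 rad; carrier held in the fingers, underside 70 to 140 mm above the bench, within 50 mm of over the seat, not touching dock or clamp, level within 5 degrees, still (under 20 mm/s, 0.4 rad/s); the three weights upright (15 degrees) in its wells (value of joint clamp_knob above 1 rad and height (world z) of carrier between 0.07 and 0.14 m and horizontal distance between carrier and dock_seat below 0.05 m and contact force between carrier and dock below 0.2 N and angle between carrier's own z axis and vertical below 0.087 rad and linear speed of carrier below 0.02 m/s and angular speed of carrier below 0.4 rad/s and contact force between the fingers and carrier above 2 N and z of weight_large in the frame of carrier between 0.002 and 0.016 m and angle between each of weight_large, weight_medium, weight_small's own z axis and vertical below 0.26 rad and z of weight_medium in the frame of carrier between 0.002 and 0.016 m and z of weight_small in the frame of carrier between 0.002 and 0.016 m); the arm keeps its last pose, push and grip.
It fails at once if the carrier is tipped more than 15 degrees (angle between carrier's own z axis and vertical above 0.26 rad).
It fails at once if a weight falls out of the carrier ((z of weight_large in the frame of carrier below -0.01 m or angle between weight_large's own z axis and vertical above 0.8 rad) or (z of weight_medium in the frame of carrier below -0.01 m or angle between weight_medium's own z axis and vertical above 0.8 rad) or (z of weight_small in the frame of carrier below -0.01 m or angle between weight_small's own z axis and vertical above 0.8 rad)).
It fails at once if a bystander is shifted more than 30 mm (distance of any of jar, brush, amber, dish, spatula, beaker, tray from where it was at the start of the episode above 0.03 m).
It also fails if it takes over 45 s, if anything falls off the work surface, if the arm or the gripper's body presses on something with over 40 N, if the wrist force passes 120 N, or if a joint passes its speed limit or range.

## Robot

A 6-joint arm with a two-finger parallel gripper is mounted at the origin on the work surface. World frame = base frame: x ahead of the robot, y to its left, z up, the work surface at z = 0. Lengths are in m, angles in rad, forces in N, time in s.
With the tool pointing down it reaches from about 0.375 to 0.9 m from the base axis. Payload 3.1 kg.
Tool frame: the origin (TCP) lies on the centre line of the jaws, within the pads' length; the fingertips stand robot.tip_reach ahead of it and the grasp point (between the pads) lies 8 mm behind it (robot.tip_reach is the distance from the TCP to the fingertips, in m); z points along the fingers, y is the line along which they close (so a half turn about z gives the same grasp; the last joint's range is limited). The gripper opens to 87 mm and grips with 3 to 60 N. Pads are 19 mm wide; open, the fingers measure 117 mm over their backs; the gripper's body (75 mm by 190 mm) begins 51 mm behind the grasp point.
Start: joints at [-1.403, 0.527, 1.433, -0, 1.181, -0.178], TCP at [0.212, -0.588, 0.234] pointing down, gripper open.
Joint ranges: [-3.08, 3.08], [-0.75, 2.2], [0.22, 2.44], [-1.43, 4.57], [0, 2.65], [-2.85, 2.85]. Speed limits (rad/s): [2.79, 2.79, 3.14, 3.14, 3.14, 3.14].

## Interface

Orientations are given as a unit quaternion [x, y, z, w].
In Python, from rig import robot gives the robot as it stands.
- The arm moves only by the tool jog_arm, never from a script. Its argument "motion" is one flat list of numbers, 7 for each row, row after row: the shift along the tool's x, y, z scaled (see below), then the turn, a rotation vector about the tool's x, y, z scaled (see below), then the gripper's target within -1 to 1 (shut at 1, half-way at 0, fully open at -1). In form: [x, y, z, rx, ry, rz, hand, x, y, z, rx, ry, rz, hand, ...]. A call has 1 to 12 rows; each row shifts and turns the commanded pose from where the row before left it, along the tool's axes as they then stand; what a row does not reach is not made up. The controller multiplies each number of a shift by 4 cm and each number of a turn by 4 degrees. A row lasts 1/8 s, in which the tool goes at most 62.5 mm and 10.7 degrees, less where a joint would pass 70% of its speed; a pose out of reach is approached as far as the arm can. A call with a number of a shift or a turn outside -1 to 1 is refused whole. A call with a gripper value outside its range is refused whole. The fingers move at their own pace and stop on an object; "grip_force" is the grip in N (left out, the last holds). Time passes only in rows, so rows that do not move let the fingers close. It gives the time, the measured TCP pose, the force, the opening and the grip force at its end, in the units of the state.
- robot.get_obs(): the state, without advancing time (a new reading comes with each control period).
- robot.camera(name): name is "side" or "top" or "wrist"; returns the picture (420x560x3 uint8, blue, green, red); there is no depth.
- robot.calibration(name): a dict with "fx", "fy", "cx", "cy" (pixels), "R" (3x3) and "t" (3): a world point X has camera coordinates R X + t; the wrist camera has in their place "T_tool_cam" (4x4, takes a point from camera to tool coordinates, whose origin is the TCP and whose axes are the flange's). Camera axes: x right, y down, z forward; pixel columns grow to the right and rows downward; lengths in m; the calibration is good to about 2 mm. A picture is of the moment at which its call begins: read the wrist's pose just before it. calibration takes no time and is no camera call.
- robot.hand_in(): hands the job in; it is judged then, once.
The state is a dict: "time": time; "q": joint angles; "joint_velocities": joint speeds; "joint_torque": joint torques, N m; "position": TCP position; "tool_rot": TCP orientation; "ft_force": force on the tool from outside, world axes, zero at the start; "moment": the same for the moment, N m; "grip_width": finger opening in m; "grip_force": force on a finger pad.
Only numpy, scipy, OpenCV 4.12 (cv2) and the standard library are available. Lean on these libraries where they do the work, as an engineer would, in place of code of your own. Each camera call takes 0.05 s, during which the arm holds its last target. There are 200 camera calls.

## Working session

There is one attempt and no reset: what is moved stays moved. The work goes in short steps, Python scripts to look and compute and a tool call to move; the robot and the scene stay as the last step left them, time stands still between calls to the robot, and variables do not carry over. Pictures are saved under pics/ and viewed, at most 10 in all, crops included, and the job is handed in when it is done.

Besides the shell and the picture viewer there is one more tool, called by a JSON object that holds its "fn" and its "kwargs". jog_arm: Moves the arm, as the interface text tells. Shifts and turns lie within -1 to 1; 1 stands for 4 cm of shift or 4 degrees of turn. Its arguments: {"type":"object","properties":{"motion":{"type":"array","items":{"type":"number"}},"grip_force":{"type":"number"}},"required":["motion"]}

```bash
mkdir -p pics; python3 - <<'E'
from rig import robot
import cv2
for n in("top","side"):
    cv2.imwrite(f"pics/{n}0.png",robot.camera(n)); c=robot.calibration(n); print(n,c)
print(robot.get_obs(),robot.tip_reach); print(robot.calibration("wrist"))
E
```

```text
top {'fx': 501.0431723908488, 'fy': 501.0431723908488, 'cx': 285.0456354850238, 'cy': 212.33938726800255, 'R': array([[ 1.85386246e-02, -9.99824562e-01,  2.67664338e-03],
       [-9.95424401e-01, -1.87078912e-02, -9.37031317e-02],
       [ 9.37367670e-02, -9.27268955e-04, -9.95596584e-01]]), 't': array([0.02785382, 0.5789417 , 1.38579967])}
side {'fx': 390.9153937910817, 'fy': 390.9153937910817, 'cx': 281.25222424061184, 'cy': 209.07260674179378, 'R': array([[-0.95561265, -0.29421274, -0.01559922],
       [-0.13285932,  0.47757872, -0.86848544],
       [ 0.26296933, -0.82786317, -0.49546917]]), 't': array([0.58160589, 0.14810711, 0.88819417])}
{'time': 0.1, 'q': array([-1.40348669e+00,  5.28399933e-01,  1.43376890e+00, -2.17104717e-05,
        1.18138606e+00, -1.78498508e-01]), 'joint_velocities': array([ 0.00211552, -0.00267289, -0.00229925,  0.00177291,  0.00091391,
       -0.00079589]), 'joint_torque': array([-1.48962818e-04, -4.40984774e+01, -1.77151716e+01,  6.34365971e-02,
        5.33985836e-02, -4.51404196e-05]), 'position': array([ 0.21176392, -0.58735808,  0.23265471]), 'tool_rot': array([ 9.85088109e-01,  1.72047830e-01, -4.54955628e-06, -9.81159758e-04]), 'ft_force': array([ 0.15269569, -0.60807819,  0.55407335]), 'moment': array([-0.02804553, -0.02789584,  0.00430521]), 'grip_force': 0.0, 'grip_width': 0.08723737989726307} 0.011
{'fx': 316.5437667422357, 'fy': 316.5437667422357, 'cx': 283.4471714526824, 'cy': 206.09924907968067, 'T_tool_cam': array([[ 6.89771919e-04, -9.68803487e-01, -2.47829231e-01,
         6.63298986e-02],
       [ 9.99998591e-01,  2.89024335e-04,  1.65340934e-03,
         3.56321619e-05],
       [-1.53020005e-03, -2.47830022e-01,  9.68802322e-01,
        -1.51318225e-01],
       [ 0.00000000e+00,  0.00000000e+00,  0.00000000e+00,
         1.00000000e+00]])}
```

View pics/top0.png

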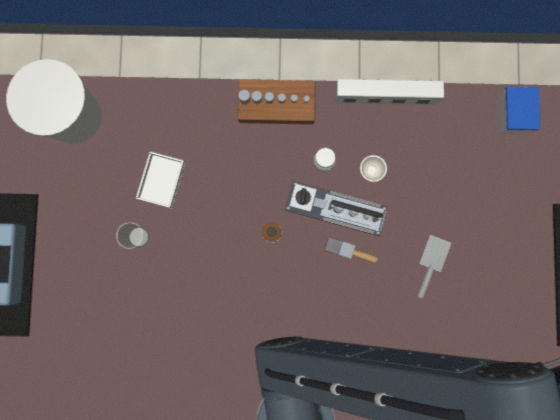

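View pics/side0.png

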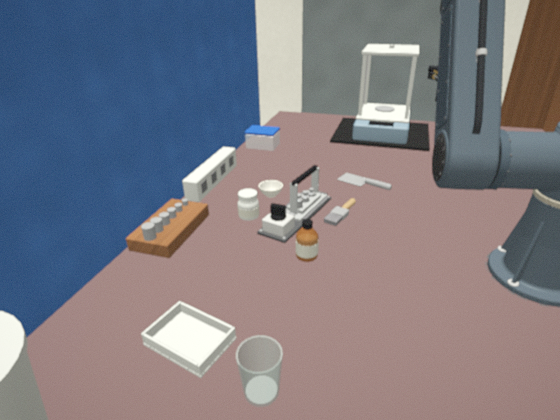

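The top view shows the knob at about (302,197), the handle bar from (332,203) to (381,214), the amber bottle at (272,232), the jar at (325,159) and the brush at (350,250). I'll enlarge that area and measure it.

```bash
cat > h.py <<'E'
import numpy as np,cv2
from rig import robot
from scipy.spatial.transform import Rotation as Ro
def ray(n,uv,obs=None):
    c=robot.calibration(n); d=np.array([(uv[0]-c["cx"])/c["fx"],(uv[1]-c["cy"])/c["fy"],1])
    if n=="wrist":
        T=c["T_tool_cam"]; R=Ro.from_quat(obs["tool_rot"]).as_matrix()
        return R@T[:3,3]+obs["position"], R@T[:3,:3]@d
    return -c["R"].T@c["t"], c["R"].T@d
def plane(n,uv,z,obs=None):
    o,d=ray(n,uv,obs); return o+d*(z-o[2])/d[2]
E
python3 - <<'E'
from h import *
im=robot.camera("top"); 
cv2.imwrite("pics/topc.png",cv2.resize(im[170:260,260:400],None,fx=5.6,fy=5.6,interpolation=cv2.INTER_CUBIC))
g=im.max(2); m=((g<45)*255).astype(np.uint8); m[:175]=0;m[240:]=0;m[:,:285]=0;m[:,392:]=0
n,l,s,c=cv2.connectedComponentsWithStats(m)
for i in range(1,n):
    if s[i,4]>15:
        p=np.argwhere(l==i)[:,::-1].astype(np.float32); print(s[i],c[i],cv2.minAreaRect(p),plane("top",c[i],.11),plane("top",c[i],.07))
E
```

```text
(no output)
```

View pics/topc.png

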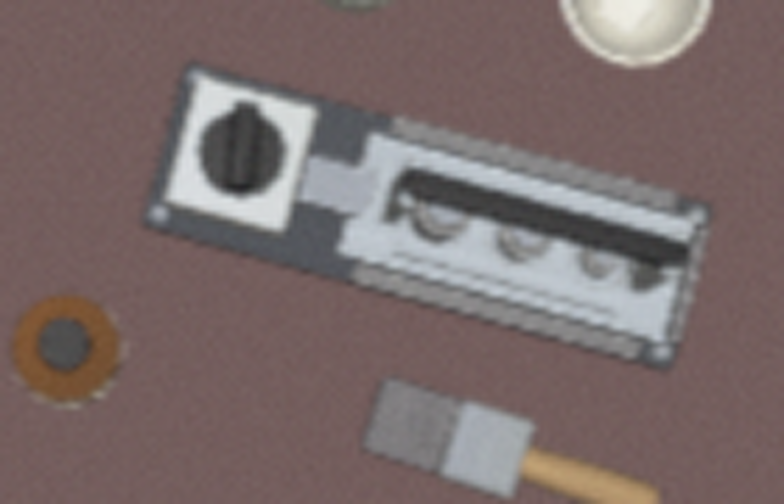

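The crop shows the knob disc at (240,150) with its bar nearly vertical in the image. The handle runs (405,180)-(690,252), and the plate corners are (190,65), (148,225), (668,368) and (708,205).

```bash
python3 - <<'E'
from h import *
P=lambda u,v,z:plane("top",((u+.5)/5.6-.5+260,(v+.5)/5.6-.5+170),z)
c=np.array([P(190,65,.01),P(148,225,.01),P(668,368,.01),P(708,205,.01)])
print(c.round(4)); d=(c[0]+c[1]-c[2]-c[3])/2; print("L",np.linalg.norm(d),"W",np.linalg.norm((c[0]+c[3]-c[1]-c[2])/2),"mid",c.mean(0),"yaw",np.degrees(np.arctan2(d[1],d[0])))
u=d/np.linalg.norm(d)
print("seat~",c.mean(0)-.06*u,"knob~",c.mean(0)+.085*u)
a,b=P(402,182,.117),P(690,252,.117); print("handle",(a+b)/2,np.linalg.norm(a-b),np.degrees(np.arctan2(*(a-b)[1::-1])))
for z in (.04,.05,.06): print(z,P(240,150,z))
for z in (.08,.09):
    a,b=P(245,103,z),P(240,190,z);print("bar",z,(a+b)/2,np.linalg.norm(a-b),np.degrees(np.arctan2(*(a-b)[1::-1])))
# stereo of knob with side: bar top ~ (279,209)
for nm,t,s in (("knob top",(303.7,195.8),(278.5,207)),("handle",(357.3,208.4),(305.5,175))):
    o1,d1=ray("top",t);o2,d2=ray("side",s); A=np.stack([d1,-d2],1); k=np.linalg.lstsq(A,o2-o1,rcond=None)[0]; print(nm,o1+k[0]*d1,o2+k[1]*d2)
for nm,t,z in(("amber",(271.5,231.5),.1),("jar",(325,158),.075),("dish",(373,167),.035)): print(nm,plane("top",t,z))
E
```

```text
[[ 0.6702  0.016   0.01  ]
 [ 0.5874  0.036   0.01  ]
 [ 0.5194 -0.2293  0.01  ]
 [ 0.603  -0.2497  0.01  ]]
L 0.2739727376196242 W 0.08564124759682583 mid [ 0.59498165 -0.10676154  0.01      ] yaw 75.716942380182
seat~ [ 0.5801789  -0.16490686  0.01      ] knob~ [ 0.61595221 -0.024389    0.01      ]
handle [ 0.58407161 -0.15136496  0.117     ] 0.13952595570892132 77.30941208676593
0.04 [ 0.62296408 -0.00926471  0.04      ]
0.05 [ 0.6216936  -0.00891152  0.05      ]
0.06 [ 0.62042313 -0.00855834  0.06      ]
bar 0.08 [ 0.61965062 -0.00904251  0.08      ] 0.04269902991756054 -2.3932227697589177
bar 0.09 [ 0.61836708 -0.00868053  0.09      ] 0.042383645263611394 -2.393222769758909
knob top [ 0.62005533 -0.01139757  0.07585496] [ 0.61855113 -0.01178294  0.0756766 ]
handle [ 0.58473798 -0.15315196  0.10905191] [ 0.5818362  -0.153753    0.10883537]
amber [0.51951952 0.07385364 0.1       ]
jar [ 0.72610121 -0.06848164  0.075     ]
dish [ 0.71110007 -0.20779075  0.035     ]
```

{"fn": "jog_arm", "kwargs": {"motion": [0.8, -0.56, 0, 0, 0, 0, -1, 0.8, -0.56, 0, 0, 0, 0, -1, 0.8, -0.56, 0, 0, 0, 0, -1, 0.8, -0.56, 0, 0, 0, 0, -1, 0.8, -0.56, 0, 0, 0, 0, -1, 0.8, -0.56, 0, 0, 0, 0, -1, 0.8, -0.56, 0, 0, 0, 0, -1, 0.8, -0.56, 0, 0, 0, 0, -1, 0.8, -0.56, 0, 0, 0, 0, -1]}}

```text
time: 1.27
position: [0.415, -0.2995, 0.2334]
tool_rot: [0.985, 0.172, -0.0, -0.0]
ft_force: [0.5, 0.1, 0.7]
grip_width: 0.0872
grip_force: 0.0
```

{"fn": "jog_arm", "kwargs": {"motion": [0.8, -0.56, 0, 0, 0, 0, -0.5, 0.8, -0.56, 0, 0, 0, 0, -0.5, 0.8, -0.56, 0, 0, 0, 0, -0.5, 0.8, -0.56, 0, 0, 0, 0, -0.5, 0.8, -0.56, 0, 0, 0, 0, -0.5, 0.8, -0.56, 0, 0, 0, 0, -0.5, 0.8, -0.56, 0, 0, 0, 0, -0.5, 0.8, -0.56, 0, 0, 0, 0, -0.5, 0, 0, 0, 0, 0, 0, -0.5, 0, 0, 0, 0, 0, 0, -0.5]}}

```text
time: 2.52
position: [0.594, -0.0455, 0.2331]
tool_rot: [0.985, 0.172, -0.001, -0.0]
ft_force: [-1.1, -0.1, 1.0]
grip_width: 0.0654
grip_force: 0.0
```

{"fn": "jog_arm", "kwargs": {"motion": [0, 0, 0, 0, 0, 0.92, -0.4, 0, 0, 0, 0, 0, 0.92, -0.4, 0, 0, 0, 0, 0, 0.92, -0.4, 0, 0, 0, 0, 0, 0.92, -0.4, 0, 0, 0, 0, 0, 0.92, -0.4, 0, 0, 0, 0, 0, 0.92, -0.4, 0, 0, 0, 0, 0, 0, -0.4]}}

```text
time: 3.4
position: [0.5939, -0.0466, 0.2335]
tool_rot: [1.0, -0.02, -0.0, 0.0]
ft_force: [-1.6, 0.2, -0.6]
grip_width: 0.061
grip_force: 0.0
```

```bash
python3 - <<'E'
from h import *
import pickle
o=robot.get_obs(); im=robot.camera("wrist"); cv2.imwrite("pics/w1.png",im); pickle.dump(o,open("o1.pkl","wb")); print(o["position"],o["tool_rot"],o["q"])
E
```

```text
[ 0.59386248 -0.04657703  0.23351888] [ 9.99793073e-01 -2.03395096e-02 -3.31426218e-04  8.02972417e-05] [-2.65546388e-01  4.88079566e-01  1.50805838e+00 -3.47585947e-04
  1.14605877e+00  1.34607510e+00]
```

View pics/w1.png

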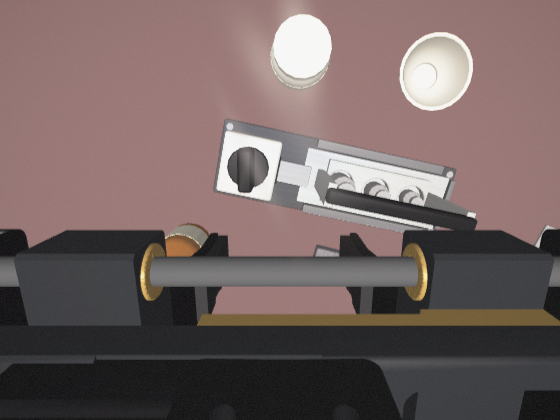

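The wrist view shows the knob disc at (248,168), its bar top at about (245,172), and the handle bar's top face from (328,195) to (474,220).

```bash
python3 - <<'E'
from h import *
import pickle
o=pickle.load(open("o1.pkl","rb")); im=cv2.imread("pics/w1.png")
cv2.imwrite("pics/w1c.png",cv2.resize(im[110:235,205:485],None,fx=2.8,fy=2.8,interpolation=cv2.INTER_CUBIC))
for u,v,z in((248,167,.042),(245,171,.076),(242,193,.076),(248,149,.076),(328,195,.117),(474,222,.117),(401,208,.117)): print((u,v,z),plane("wrist",(u,v),z,o).round(4))
for nm,t,s in (("knob",(303.6,195.6),(245.5,171)),("handle",(357.4,208.5),(401,208))):
    o1,d1=ray("top",t);o2,d2=ray("wrist",s,o); A=np.stack([d1,-d2],1); k=np.linalg.lstsq(A,o2-o1,rcond=None)[0]; print(nm,o1+k[0]*d1,o2+k[1]*d2)
E
```

```text
(248, 167, 0.042) [ 0.6179 -0.0101  0.042 ]
(245, 171, 0.076) [ 0.6183 -0.0109  0.076 ]
(242, 193, 0.076) [ 0.5965 -0.0063  0.076 ]
(248, 149, 0.076) [ 0.6394 -0.0152  0.076 ]
(328, 195, 0.117) [ 0.6002 -0.0863  0.117 ]
(474, 222, 0.117) [ 0.5705 -0.2154  0.117 ]
(401, 208, 0.117) [ 0.5859 -0.1501  0.117 ]
knob [ 0.61981253 -0.01088582  0.08197919] [ 0.61908912 -0.01207271  0.08193076]
handle [ 0.58435367 -0.15324895  0.11021849] [ 0.58402327 -0.15269879  0.11010362]
```

View pics/w1c.png

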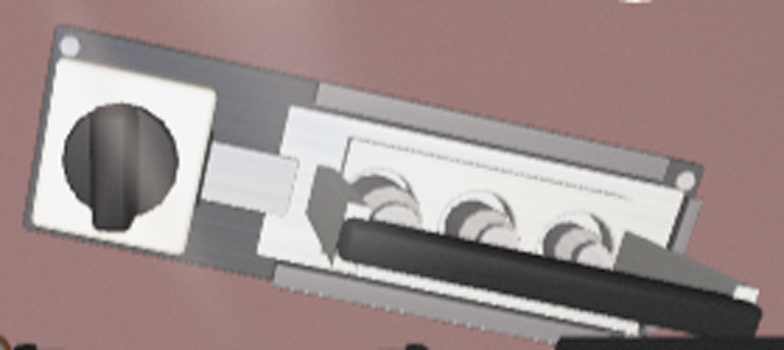

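The crop puts the knob's bar top centre at about (113,165), with yaw near -5°. Next I move over the knob and down, keeping the gripper body above handle height.

{"fn": "jog_arm", "kwargs": {"motion": [0, 0, 0, 0, 0, 0.5, -0.3, 0.28, -0.47, 0, 0, 0, 0, -0.3, 0.28, -0.47, 0, 0, 0, 0, -0.3, 0, 0, 0.8, 0, 0, 0, -0.3, 0, 0, 0.8, 0, 0, 0, -0.3, 0, 0, 0.8, 0, 0, 0, -0.3, 0, 0, 0.6, 0, 0, 0, -0.3, 0, 0, 0, 0, 0, 0, -0.3]}}

```text
time: 4.45
position: [0.6189, -0.0077, 0.1113]
tool_rot: [0.999, -0.036, -0.002, -0.0]
ft_force: [-0.3, -1.3, 0.2]
grip_width: 0.0564
grip_force: 0.0
```

```bash
python3 - <<'E'
from h import *
o=robot.get_obs(); print(o["position"],o["tool_rot"],o["q"]); a=robot.camera("wrist"); cv2.imwrite("pics/w2.png",a)
E
```

```text
[ 0.61891884 -0.00772443  0.11134251] [ 9.99335140e-01 -3.63863539e-02 -2.25731061e-03 -4.65487168e-04] [-1.92890732e-01  6.74458027e-01  1.54538618e+00  2.70135806e-04
  9.26353017e-01  1.45053178e+00]
```

View pics/w2.png

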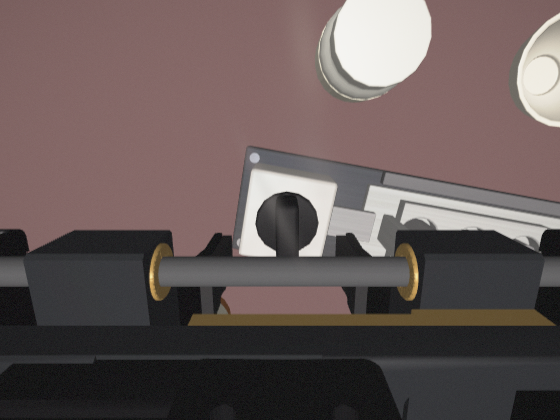

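The knob bar sits at u≈288, between the fingers and about 2 mm towards +y. I'll shift, descend and close gently.

{"fn": "jog_arm", "kwargs": {"motion": [0.02, 0.06, 0.4, 0, 0, 0, -0.3, 0, 0, 0.4, 0, 0, 0, -0.3, 0, 0, 0.33, 0, 0, 0, -0.3, 0, 0, 0, 0, 0, 0, -0.3, 0, 0, 0, 0, 0, 0, 1, 0, 0, 0, 0, 0, 0, 1, 0, 0, 0, 0, 0, 0, 1, 0, 0, 0, 0, 0, 0, 1, 0, 0, 0, 0, 0, 0, 1, 0, 0, 0, 0, 0, 0, 1], "grip_force": 15}}

```text
time: 5.75
position: [0.6206, -0.01, 0.0686]
tool_rot: [0.999, -0.038, 0.0, -0.002]
ft_force: [0.9, 5.0, -0.2]
grip_width: 0.0141
grip_force: 15.0
```

{"fn": "jog_arm", "kwargs": {"motion": [0, 0.02, 0, 0, 0, -1, 1, 0, 0, 0, 0, 0, -1, 1, 0, 0, 0, 0, 0, -1, 1, 0, 0, 0, 0, 0, -1, 1, 0, 0, 0, 0, 0, -1, 1, 0, 0, 0, 0, 0, -1, 1, 0, 0, 0, 0, 0, -1, 1, 0, 0, 0, 0, 0, -1, 1], "grip_force": 25}}

```text
time: 6.75
position: [0.6205, -0.0096, 0.0686]
tool_rot: [0.971, 0.24, 0.001, -0.002]
ft_force: [2.3, 8.7, 1.1]
grip_width: 0.0137
grip_force: 25.0
```

{"fn": "jog_arm", "kwargs": {"motion": [0, 0, 0, 0, 0, -1, 1, 0, 0, 0, 0, 0, -1, 1, 0, 0, 0, 0, 0, -1, 1, 0, 0, 0, 0, 0, -1, 1, 0, 0, 0, 0, 0, -1, 1, 0, 0, 0, 0, 0, -1, 1, 0, 0, 0, 0, 0, -1, 1, 0, 0, 0, 0, 0, -1, 1, 0, 0, 0, 0, 0, -1, 1, 0, 0, 0, 0, 0, 0, 1]}}

```text
time: 8.0
position: [0.6202, -0.0092, 0.0686]
tool_rot: [0.85, 0.528, 0.001, -0.002]
ft_force: [0.9, 9.4, 1.6]
grip_width: 0.014
grip_force: 25.0
```

```bash
python3 - <<'E'
from h import *
o=robot.get_obs(); print(o["position"],Ro.from_quat(o["tool_rot"]).as_matrix()[:,0],o["moment"],o["ft_force"],o["q"])
E
```

```text
[ 0.62015945 -0.0092442   0.0685891 ] [0.4433332  0.89634485 0.0046455 ] [ 1.59792273 -0.23346265 -0.01988327] [0.90055947 9.44058129 1.60513531] [-0.19728111  0.73677527  1.56593018  0.00679093  0.83981694  0.25749702]
```

{"fn": "jog_arm", "kwargs": {"motion": [0, 0, 0, 0, 0, -0.75, 1, 0, 0, 0, 0, 0, -0.75, 1, 0, 0, 0, 0, 0, 0, 1]}}

```text
time: 8.38
position: [0.62, -0.0095, 0.0685]
tool_rot: [0.822, 0.57, 0.001, -0.002]
ft_force: [0.2, 8.6, 1.2]
grip_width: 0.0145
grip_force: 25.0
```

```bash
python3 - <<'E'
from h import *
o=robot.get_obs(); print(np.degrees(np.arctan2(*Ro.from_quat(o["tool_rot"]).as_matrix()[1::-1,0])),o["moment"])
E
```

```text
69.5074388301596 [ 1.42308161 -0.13483798 -0.52058545]
```

The turning moment rises sharply at 69.5°, so the knob is at its stop. I'll release, rise and move over the handle.

{"fn": "jog_arm", "kwargs": {"motion": [0, 0, 0, 0, 0, 0, -0.3, 0, 0, 0, 0, 0, 0, -0.3, 0, 0, 0, 0, 0, 0, -0.3, 0, 0, -0.4, 0, 0, 0, -0.3, 0, 0, -0.8, 0, 0, 0, -0.3, 0, 0, -0.8, 0, 0, 0, -0.3, 0, 0, -0.8, 0, 0, 0, -0.3, -0.9, 0.1, -0.2, 0, 0, 0, -0.2, -0.9, 0.1, 0, 0, 0, 0, -0.2, -0.9, 0.1, 0, 0, 0, 0, -0.2, -0.9, 0.1, 0, 0, 0, 0, -0.2, 0, 0, 0, 0, 0, 0, -0.2]}}

```text
time: 9.88
position: [0.5853, -0.1562, 0.1896]
tool_rot: [0.822, 0.57, 0.0, 0.001]
ft_force: [-0.1, -0.5, -0.8]
grip_width: 0.0524
grip_force: 0.0
```

{"fn": "jog_arm", "kwargs": {"motion": [0, 0, 0, 0, 0, -0.85, -0.2, 0, 0, 0, 0, 0, -0.85, -0.2, 0, 0, 0, 0, 0, 0, -0.2]}}

```text
time: 10.25
position: [0.5856, -0.1526, 0.189]
tool_rot: [0.785, 0.619, 0.0, 0.0]
ft_force: [-0.2, -0.4, 1.0]
grip_width: 0.052
grip_force: 0.0
```

```bash
python3 - <<'E'
from h import *
import pickle
o=robot.get_obs(); a=robot.camera("wrist"); t=robot.camera("top"); pickle.dump(o,open("o3.pkl","wb"))
cv2.imwrite("pics/w3.png",a); cv2.imwrite("pics/t3r.png",t)
b=cv2.resize(t[170:230,270:400],(560,258),interpolation=cv2.INTER_CUBIC); cv2.imwrite("pics/3.png",np.vstack([a[:340],b]))
print(o["position"],np.degrees(np.arctan2(*Ro.from_quat(o["tool_rot"]).as_matrix()[1::-1,0])),o["ft_force"])
E
```

```text
[ 0.5856381  -0.15258805  0.18903014] 76.53015071506526 [-0.21350846 -0.3693783   1.01083234]
```

View pics/3.png

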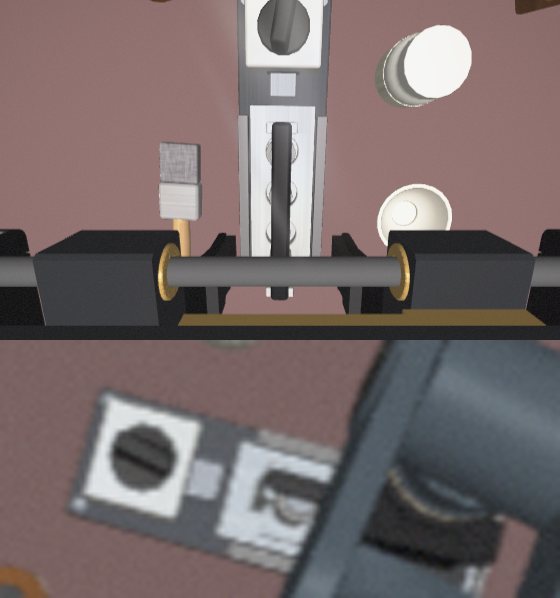

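The tongue is clear of the carrier, and the knob bar now lies almost along the dock. The handle lies at u≈281, parallel to the tool, from v=123 to 299. I'll check its centre.

```bash
python3 - <<'E'
from h import *
import pickle
o=pickle.load(open("o3.pkl","rb")); R=Ro.from_quat(o["tool_rot"]).as_matrix()
for p in((282,123),(281,299)):
    w=plane("wrist",p,.117,o); print(w,R.T@(w-o["position"]))
E
```

```text
[ 0.59993382 -0.08621495  0.117     ] [ 0.0678633  -0.00160608  0.07204229]
[ 0.56787568 -0.21642002  0.117     ] [-0.06622759 -0.00245322  0.07201564]
```

{"fn": "jog_arm", "kwargs": {"motion": [0.25, -0.05, 0.3, 0, 0, 0, -0.2, 0, 0, 0.6, 0, 0, 0, -0.2, 0, 0, 0.6, 0, 0, 0, -0.2, 0, 0, 0.4, 0, 0, 0, -0.2, 0, 0, 0.25, 0, 0, 0, -0.2, 0, 0, 0, 0, 0, 0, -0.2, 0, 0, 0, 0, 0, 0, 1, 0, 0, 0, 0, 0, 0, 1, 0, 0, 0, 0, 0, 0, 1, 0, 0, 0, 0, 0, 0, 1, 0, 0, 0, 0, 0, 0, 1], "grip_force": 50}}

```text
time: 11.72
position: [0.5857, -0.1432, 0.1025]
tool_rot: [0.785, 0.619, -0.0, -0.0]
ft_force: [-1.0, 0.8, 1.1]
grip_width: 0.0134
grip_force: 50.0
```

```bash
python3 - <<'E'
from h import *
o=robot.get_obs(); a=robot.camera("wrist"); cv2.imwrite("pics/w4.png",a)
print(o["position"],o["tool_rot"],o["ft_force"],o["moment"],o["grip_width"],o["grip_force"])
E
```

```text
[ 0.58572361 -0.14319417  0.10254966] [ 7.85247517e-01  6.19181989e-01 -1.94307954e-05 -3.13846257e-05] [-0.95049791  0.76216591  1.05469996] [-0.00099378  0.06027711 -0.10168285] 0.013441306056558057 49.95223168283701
```

View pics/w4.png

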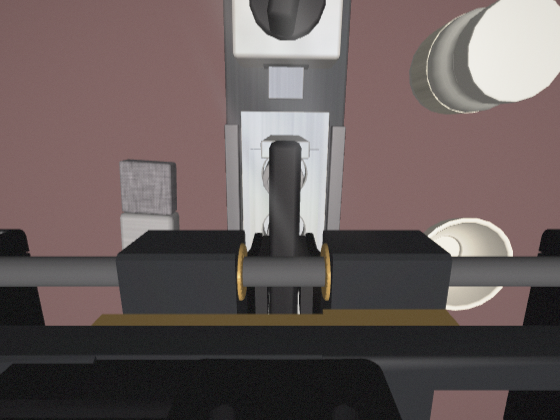

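The handle is gripped (13.4 mm, 50 N) with the tongue clear. I'll lift gently.

{"fn": "jog_arm", "kwargs": {"motion": [0, 0, -0.05, 0, 0, 0, 1, 0, 0, -0.1, 0, 0, 0, 1, 0, 0, -0.15, 0, 0, 0, 1, 0, 0, -0.2, 0, 0, 0, 1, 0, 0, -0.2, 0, 0, 0, 1, 0, 0, -0.2, 0, 0, 0, 1, 0, 0, -0.1, 0, 0, 0, 1, 0, 0, 0, 0, 0, 0, 1]}}

```text
time: 12.78
position: [0.586, -0.1433, 0.1429]
tool_rot: [0.785, 0.619, 0.0, 0.0]
ft_force: [-0.6, -0.2, -7.0]
grip_width: 0.0136
grip_force: 49.9
```

```bash
python3 - <<'E'
from h import *
o=robot.get_obs(); print(o["position"],o["tool_rot"],o["ft_force"],o["moment"],o["grip_width"],o["grip_force"])
E
```

```text
[ 0.58601871 -0.14327238  0.14285126] [7.85127079e-01 6.19334516e-01 2.25789058e-04 4.20273378e-04] [-0.55860952 -0.22771019 -6.98686486] [ 0.00939842 -0.0693663  -0.01410069] 0.013605836214123122 49.9489164724946
```

The wrist carries about 7 N, which is the carrier's weight, and the moment is small. I'll continue up to about 0.10 m.

{"fn": "jog_arm", "kwargs": {"motion": [0, 0, -0.1, 0, 0, 0, 1, 0, 0, -0.2, 0, 0, 0, 1, 0, 0, -0.25, 0, 0, 0, 1, 0, 0, -0.25, 0, 0, 0, 1, 0, 0, -0.25, 0, 0, 0, 1, 0, 0, -0.15, 0, 0, 0, 1, 0, 0, -0.05, 0, 0, 0, 1, 0, 0, 0, 0, 0, 0, 1, 0, 0, 0, 0, 0, 0, 1, 0, 0, 0, 0, 0, 0, 1, 0, 0, 0, 0, 0, 0, 1]}}

```text
time: 14.15
position: [0.5857, -0.1432, 0.1921]
tool_rot: [0.785, 0.619, -0.0, -0.0]
ft_force: [0.4, 0.3, -6.9]
grip_width: 0.0134
grip_force: 49.9
```

```bash
python3 - <<'E'
from h import *
o=robot.get_obs(); print(o["position"],o["tool_rot"],o["ft_force"],o["moment"],o["joint_velocities"])
a=robot.camera("side")[110:260,180:380]; b=robot.camera("wrist")[:340]
cv2.imwrite("pics/5.png",np.vstack([b[:250],cv2.resize(a,(560,350),interpolation=cv2.INTER_AREA)]))
E
```

```text
[ 0.58570598 -0.14316757  0.19208375] [ 7.85147175e-01  6.19309172e-01 -1.19598015e-04 -2.18643901e-04] [ 0.40817314  0.3364253  -6.91016451] [-0.01249311 -0.07126548 -0.04478221] [-0.00123157 -0.00199272 -0.00109523  0.00037041  0.00094906 -0.00045455]
```

View pics/5.png

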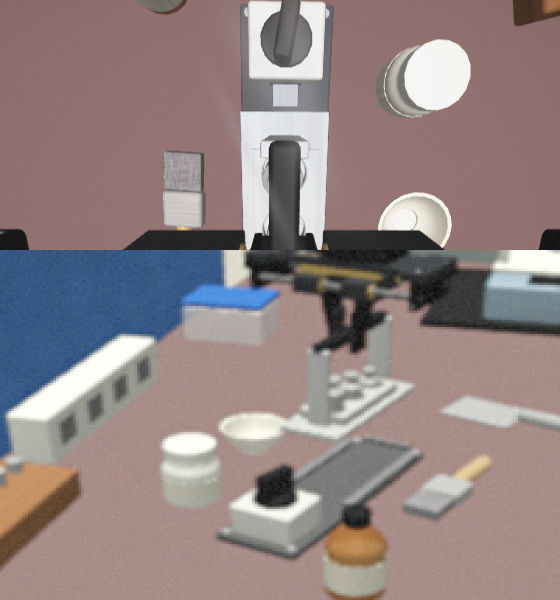

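The carrier hangs level above its empty dock with the weights standing, the wrist force is steady, and the underside is at about 0.10 m. Handing in.

```bash
python3 -c "
from rig import robot
print(robot.hand_in())"
```

```text
the job is handed in; nothing more can be done
None
```

I turned the clamp knob to its stop and handed the job in with the carrier held still and level about 10 cm above the bench over its dock, all three weights standing; hand-in returned no verdict.

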